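# Clamp the sharpening stone in its holder

### The job

Clamp the sharpening stone in its holder so that chisels can be honed on it: with the outside of a finger, push the blue swing strap round until it lies across the stone against the stop pin, and then push the red cam lever fully down so that the cam bears on the stone. Push gently, lift nothing, keep the lever up until the strap is across, leave the stone in its bed, and do not disturb the chisel, the cup or the brush near it.

Things in the scene. Friction and masses are not known exactly. Their poses are not given: they have to be found in the camera images.
- holder: wooden board 160 (x) x 190 (y) x 12 mm thick, fixed to the bench, bearing the stone's bed (ledges 10 mm high above the board, up to 22 mm above the bench), the pivot post and the stop pin. Origin at bench height; the board spans x -75..85 mm, y -115..75 mm in its frame, z up. Post of the strap at x 60, y 35 mm. Stop pin, 10 mm thick and 56 mm high, at x -50, y 14.5 mm.
- strap_pivot (a point): point on the strap's vertical hinge axis (the post), at the height of the strap's top face, 58 mm above the bench
- strap_end (a point): middle of the outer end of the blue strap, on its top face, 58 mm above the bench, 120 mm from the hinge axis. The strap is a straight bar 30 mm wide from 42 to 58 mm above the bench, so it passes 6 mm above the stone, whose top face is at 36 mm. The lever stands over its inner half; its outer 35 mm is plain bar. When parked the strap juts out over the bare bench.
- strap (a joint): angle of the strap: 0 when it points along the holder's +y (beside the stone), growing counter-clockwise seen from above; 1.571 is its hard stop, where it points along the holder's -x, across the stone and against the pin. It can be anywhere from -0.6; it stays where it is left (dry friction, about 2 N at the outer end).
- lever_pivot (a point): pivot axis of the cam lever, which is level and square to the strap: in the middle of the strap, 60 mm from the post, 51.4 mm above the bench
- lever_tip (a point): very end of the red handle of the cam lever. The lever is a round bar 13 mm thick that swings in the vertical plane of the strap. Down, it lies level back along the strap towards the post with its end 80 mm from the pivot (it overhangs the post by 20 mm) and its centre line 20 mm above the pivot (71 mm above the bench, top face at 78 mm). Raised, it leans from the pivot up and towards the post.
- lever (a joint): angle of the cam lever: 0 fully raised (65 degrees above level), 1.13 hard stop, fully down (level, pointing to the post). It stays where it is left (dry friction, about 2 N at the handle); in the last 0.5 rad the cam bears on the stone and it gets somewhat stiffer.
- cam: steel eccentric cam disc, radius 11 mm and 12 mm wide, fixed to the lever at its pivot (origin on the pivot axis); clear of the stone while the lever is raised
- whetstone: loose dark grey sharpening stone 50 (x) x 150 (y) x 24 mm, lying in the bed with 1 to 2 mm of play; origin at the centre of its underside, 12 mm above the bench; top face 36 mm above the bench
- flat_chisel: bystander: loose steel stone chisel 24 x 190 (y) x 17 mm lying on the bench; origin under its middle
- water_cup: bystander: loose metal mug, 76 mm wide (101 mm with its handle), 89 mm high, upright on the bench; origin under its middle
- brush: bystander: loose wooden scrubbing brush with wire bristles, 56 x 152 (y) x 46 mm, on the bench; origin under its middle
Not all that is in view belongs to the job. What is shaped like the whetstone but purple is not meant.

How it is judged:
By the outcome, as a careful person would: the job done as asked, in the order asked, and still so for the second after the job is handed in, with the robot touching nothing.
It also fails if it takes over 48 s, if anything falls off the work surface, if the arm or the gripper's body presses on something with over 40 N, if the wrist force passes 120 N, or if a joint passes its speed limit or range.

### The arm

A 7-joint arm with a two-finger parallel gripper is mounted at the origin on a cart in front of the work surface, level with it; the furniture and walls round the work are solid. World frame = base frame: x ahead of the robot, y to its left, z up, the work surface at z = 0. Lengths are in m, angles in rad, forces in N, time in s.
With the tool pointing down it reaches from about 0.375 to 0.925 m from the base axis. Payload 3.1 kg.
Tool frame: the origin (TCP) lies on the front face of the gripper's body, between the roots of the fingers; the fingertips stand r.tip_extent ahead of it and the grasp point (between the pads) lies 54 mm ahead of it (r.tip_extent is the distance from the TCP to the fingertips, in m); z points along the fingers, x is the direction in which the jaws open and shut, and the axes are right-handed (so a half turn about z gives the same grasp; the last joint's range is limited). The gripper opens to 85 mm and grips with 20 to 120 N. Pads are 22 mm wide; open, the fingers measure 114 mm over their backs; the gripper's body (76 mm by 85 mm) begins 54 mm behind the grasp point. The pads swing forward as they close: fully open they stand 13 mm farther back than shut.
Start: joints at [-1.357, 0.383, 0.044, 1.598, -0.018, 1.161, -0.05], TCP at [0.199, 0.619, 0.304] pointing down, gripper open.
Joint ranges: [-2.61, 2.61], [-0.41, 2.15], [-1.48, 1.57], [0, 2.5], [-1.57, 4.71], [0.05, 1.97], [-2.85, 2.85]. Speed limits (rad/s): [2.79, 2.79, 3.14, 3.14, 3.14, 3.14, 3.14].

### API

Orientations are given as a unit quaternion [w, x, y, z].
In Python, from station import r gives the robot as it stands.
- The arm moves only by the tool move_arm, never from a script. Its argument "series" is a list of rows, each a list of 3 entries, a list of its own where there are three numbers: the turn, a rotation vector about the tool's x, y, z in degrees, then the shift along the tool's x, y, z in m, then the gripper command: -1 is fully open, 1 is shut, values between are in proportion. A call has 1 to 12 rows; each row is the pose to reach, as a shift and turn from the pose commanded when the call began, along the tool's axes at that moment; what a row does not reach only later rows make up. A row lasts 1/8 s, in which the tool goes at most 62.5 mm and 10.7 degrees, less where a joint would pass 70% of its speed; a pose out of reach is approached as far as the arm can. A call with a gripper value outside its range is refused whole. The fingers move at their own pace and stop on an object; "force" is the grip in N (left out, the last holds). Time passes only in rows, so rows that repeat a pose let the fingers close. It gives the time, the measured TCP pose, the force and the opening at its end, in the units of the state.
- r.read_state(): the state, without advancing time (a new reading comes with each control period).
- r.grab_frame(name): name is "side" or "top" or "wrist"; returns (picture, depth): 480x640x3 uint8, blue, green, red; 480x640 float32, m along the optical axis (not along the pixel's ray), 0 where there is no reading.
- r.camera_info(name): a dict with "fovy" (degrees; the focal length in pixels is half the picture's height over the tangent of half this angle, whatever the lens; pixels are square), "cx", "cy" (the principal point, pixels), "k1" (the pictures are not rectified: a ray, as slopes to the right and down, at radius r is drawn at 1 + k1 r^2 times it, then the intrinsics apply), "R" (3x3) and "t" (3): a world point X has camera coordinates R X + t; the wrist camera has in their place "tool_from_camera" (4x4, takes a point from camera to tool coordinates, whose origin is the TCP and whose axes are the tool frame's). Camera axes: x right, y down, z forward; pixel columns grow to the right and rows downward; lengths in m; the calibration is good to about 2 mm. A picture is of the moment at which its call begins: read the wrist's pose just before it. camera_info takes no time and is no camera call.
- r.close_job(): hands the job in, once; it reports no verdict.
The state is a dict: "clock": time; "joint_pos": joint angles; "joint_vel": joint speeds; "joint_efforts": joint torques, N m; "tcp_pos": TCP position; "ee_rot": TCP orientation; "contact_force": force on the tool from outside, world axes, zero at the start; "ft_torque": the same for the moment, N m; "grip_width": opening from 0.0 (shut) to 1.0 (fully open).
Only numpy, scipy, OpenCV 4.12 (cv2) and the standard library are available. Lean on these libraries where they do the work, as an engineer would, in place of code of your own. Each camera call takes 0.05 s, during which the arm holds its last target. There are 200 camera calls.

## Working session

There is one attempt and no reset: what is moved stays moved. The work goes in short steps, Python scripts to look and compute and a tool call to move; the robot and the scene stay as the last step left them, time stands still between calls to the robot, and variables do not carry over. Pictures are saved under pics/ and viewed, about 8 in all and at most 12, crops included, and the job is handed in when it is done.

Besides the shell and the picture viewer there is one more tool, called by a JSON object that holds its "op" and its "data". move_arm: Moves the arm, as the interface text tells. Its arguments: {"type":"object","properties":{"series":{"type":"array","items":{"type":"array"}},"force":{"type":"number"}},"required":["series"]}

```bash
mkdir -p pics
cat > h.py <<'E'
import numpy as np, cv2
from station import r
def K(i): return 240/np.tan(np.radians(i['fovy'])/2)
def world(name,uv,depth,T=None):
    i=r.camera_info(name); f=K(i)
    uv=np.atleast_2d(np.array(uv,float))
    m=np.array([[f,0,i['cx']],[0,f,i['cy']],[0,0,1]])
    n=cv2.undistortPoints(uv[:,None],m,np.array([i['k1'],0,0,0,0.]))[:,0]
    d=np.array([depth[int(round(v)),int(round(u))] for u,v in uv]) if np.ndim(depth)==2 else np.full(len(uv),depth)
    c=np.c_[n*d[:,None],d]
    if 'R' in i: return (c-np.array(i['t']))@np.array(i['R'])
    return c
def cloud(name,depth):
    vv,uu=np.mgrid[0:480,0:640]; uv=np.c_[uu.ravel(),vv.ravel()]
    return world(name,uv,depth).reshape(480,640,3)
E
python3 - <<'E'
from h import *
s=r.read_state(); print(s['clock'],s['tcp_pos'],s['ee_rot'],r.tip_extent,s['contact_force'])
for n in('top','side'):
    p,d=r.grab_frame(n); cv2.imwrite(f'pics/{n}0.png',p); np.save(f'{n}0.npy',d); i=r.camera_info(n); print(n,i['fovy'],i['k1'],-np.array(i['R']).T@i['t'])
E
```

```text
0.0 [0.19917299 0.61792997 0.30247611] [ 0.0008341   0.80830761  0.58875893 -0.00102056] 0.0726 [ 0.3123136   0.44582045 -0.43643216]
top 54.74641246281296 -0.03136450602719965 [0.3994609  0.12244745 1.13795378]
side 49.77507734911802 -0.12513831516289844 [ 0.01983117 -0.72823246  0.85399757]
```

View pics/top0.png

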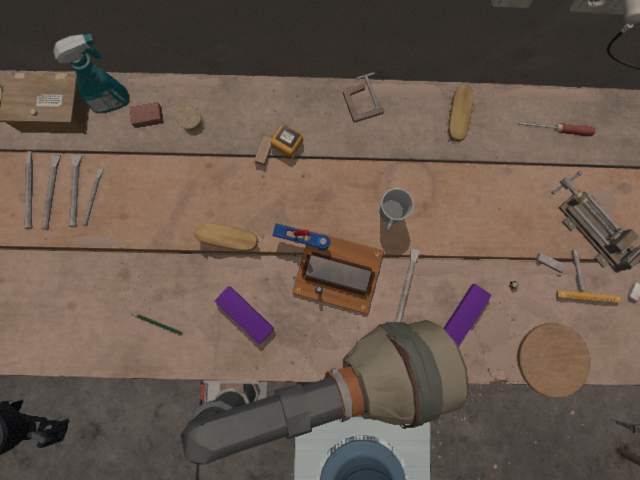

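View pics/side0.png

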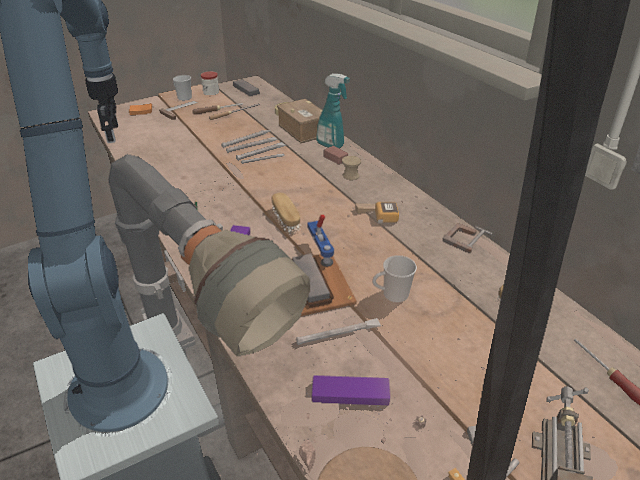

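Top view: the holder is at about (340,272), with the post at (322,242) and the stop pin at (320,290). The parked blue strap runs to (275,230) and the red lever is at about (300,233). The brush is at (225,237), the cup at (396,205) and the chisel at (408,285). The grey stone in the bed at (338,273) is the one meant; the purple bars at (245,315) and (467,313) are decoys.

Run:
```python
from h import *
p=cv2.imread('pics/top0.png'); d=np.load('top0.npy'); W=cloud('top',d)
cv2.imwrite('pics/crop0.png',cv2.resize(p[190:330,190:430],None,fx=3.3,fy=3.3,interpolation=cv2.INTER_CUBIC))
hsv=cv2.cvtColor(p,cv2.COLOR_BGR2HSV)
roi=np.zeros((480,640),bool); roi[190:330,190:430]=1
def seg(m,n):
    P=W[m&roi]; print(n,len(P),'med',np.median(P,0).round(4)); return P
h,s,v=hsv[...,0],hsv[...,1],hsv[...,2]
B=seg((h>100)&(h<120)&(s>150)&(v>80)&(W[...,2]>.03),'blue')
Rd=seg(((h<6)|(h>174))&(s>150)&(v>80)&(W[...,2]>.05),'red')
for P in(B,Rd):
    c=P.mean(0);_,_,V=np.linalg.svd(P[:,:2]-c[:2],full_matrices=False);t=(P[:,:2]-c[:2])@V[0];w=(P[:,:2]-c[:2])@V[1]
    print(c,V[0],t.min(),t.max(),w.min(),w.max(), (c[:2]+V[0]*t.min()),(c[:2]+V[0]*t.max()),P[:,2].min(),P[:,2].max())
# stone
S=seg((s<70)&(abs(W[...,2]-.036)<.006)&(W[...,1]<.25)&(W[...,0]<.62)&(np.mgrid[0:480,0:640][1]<375)&(np.mgrid[0:480,0:640][0]>250),'stone')
rc=cv2.minAreaRect((S[:,:2]*1000).astype(np.float32)); print(rc)
for n,uv in dict(post=(322,242),pin=(320,290),end=(275,230),brushR=(257,240),brushTop=(200,228),brushbot=(245,249),cup=(396,203),chis=(408,285),b1=(309,236),b2=(382,248),b3=(366,312),b4=(295,296)).items(): print(n,world('top',[uv],d)[0].round(3))
```

```text
blue 356 med [0.5694 0.1452 0.0582]
red 52 med [0.5701 0.1489 0.1246]
[0.56940911 0.15564629 0.06115833] [-0.25296521 -0.96747538] -0.06346281455454338 0.07511004177968332 -0.15602255050369093 0.017013306538304417 [0.58546299 0.217045  ] [0.55040888 0.08297918] 0.051165203661794244 1.1379537809542568
[0.5699445  0.14993791 0.11957043] [0.20563479 0.9786288 ] -0.013897736180969528 0.017797744867393217 -0.004662278640932908 0.004674837201169944 [0.56708664 0.13633718] [0.57360433 0.16735529] 0.09213884444373316 0.13574995604157175
stone 1313 med [0.4874 0.064  0.0361]
((473.4315185546875, 67.43982696533203), (149.55963134765625, 79.84228515625), 76.21253967285156)
post [0.557 0.104 0.061]
pin [0.445 0.106 0.054]
end [0.583 0.215 0.059]
brushR [0.562 0.26  0.035]
brushTop [0.586 0.394 0.048]
brushbot [0.538 0.286 0.046]
cup [ 0.669 -0.081  0.003]
chis [ 0.462 -0.107  0.02 ]
b1 [0.578 0.136 0.01 ]
b2 [ 0.554 -0.046  0.   ]
b3 [ 0.396 -0.006  0.015]
b4 [0.431 0.166 0.004]
```

View pics/crop0.png

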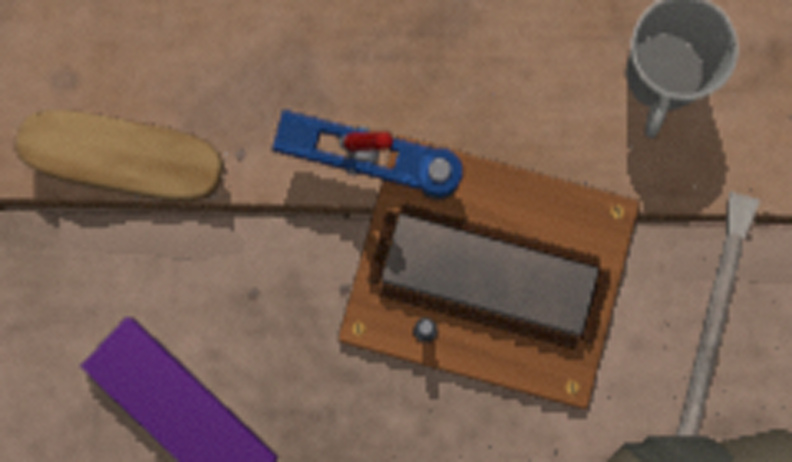

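```bash
cat >> h.py <<'E'
from scipy.spatial.transform import Rotation as Ro
post=np.array([.554,.099])
def go(pos,yaw,s=None):
    "shift (tool axes) and turn (deg) to TCP pos with tool x at world yaw, pointing down"
    s=s or r.read_state(); q=s['ee_rot']; A=Ro.from_quat([q[1],q[2],q[3],q[0]])
    y=np.radians(yaw); T=Ro.from_matrix(np.array([[np.cos(y),np.sin(y),0],[np.sin(y),-np.cos(y),0],[0,0,-1]]).T)
    return np.degrees((A.inv()*T).as_rotvec()).round(1), A.inv().apply(np.array(pos)-s['tcp_pos']).round(4)
def strap_tcp(th,rho,delta):
    t=np.radians(th); u=np.array([np.cos(t),np.sin(t)]); n=np.array([u[1],-u[0]])
    return post+rho*u+delta*n
E
python3 - <<'E'
from h import *
xy=strap_tcp(75.3,.105,.065); print(xy); print(go([*xy,.25],-14.7))
E
```

```text
[0.64351699 0.18406885]
(array([ 0.1,  0.1, 86.8]), array([-0.2766,  0.556 ,  0.0533]))
```

{"op": "move_arm", "data": {"series": [[[0,0,86.8],[-0.277,0.556,0.053],1],[[0,0,86.8],[-0.277,0.556,0.053],1],[[0,0,86.8],[-0.277,0.556,0.053],1],[[0,0,86.8],[-0.277,0.556,0.053],1],[[0,0,86.8],[-0.277,0.556,0.053],1],[[0,0,86.8],[-0.277,0.556,0.053],1],[[0,0,86.8],[-0.277,0.556,0.053],1],[[0,0,86.8],[-0.277,0.556,0.053],1],[[0,0,86.8],[-0.277,0.556,0.053],1],[[0,0,86.8],[-0.277,0.556,0.053],1],[[0,0,86.8],[-0.277,0.556,0.053],1],[[0,0,86.8],[-0.277,0.556,0.053],1]]}}

```text
clock: 1.6
tcp_pos: [0.6432, 0.1843, 0.25]
ee_rot: [0.0, 0.992, -0.128, -0.001]
contact_force: [0.2, 0.5, -0.4]
grip_width: 0.0
```

Run:
```python
from h import *
s=r.read_state(); p,d=r.grab_frame('wrist'); cv2.imwrite('pics/w1.png',p)
q=s['ee_rot']; A=Ro.from_quat([q[1],q[2],q[3],q[0]]); M=np.array(r.camera_info('wrist')['tool_from_camera'])
c=cloud('wrist',d); W=A.apply((c.reshape(-1,3)@M[:3,:3].T+M[:3,3])).reshape(480,640,3)+s['tcp_pos']
np.save('w1.npy',W)
hsv=cv2.cvtColor(p,cv2.COLOR_BGR2HSV);h,sa,v=cv2.split(hsv)
m=(h>100)&(h<120)&(sa>150)&(v>60)&(abs(W[...,2]-.058)<.005)
P=W[m]; print(len(P)); print(cv2.minAreaRect((P[:,:2]*1000).astype(np.float32)),np.median(P[:,2]))
cc=P[:,:2].mean(0);_,_,V=np.linalg.svd(P[:,:2]-cc,full_matrices=False);print(cc,V[0])
# end edge
t=(P[:,:2]-cc)@V[0]; print(cc+V[0]*np.percentile(t,.5),cc+V[0]*np.percentile(t,99.5))
print(s['joint_pos'])
```

```text
4021
((572.3165283203125, 162.05853271484375), (119.34640502929688, 30.07936668395996), 77.59032440185547) 0.058072267466350885
[0.57730816 0.17346955] [-0.1617885  -0.98682546]
[0.58498495 0.22029398] [0.565963   0.10427002]
[-0.71750157  0.50653236  0.50677223  1.61398403 -0.26894164  1.09281098
 -0.39604067]
```

View pics/w1.png

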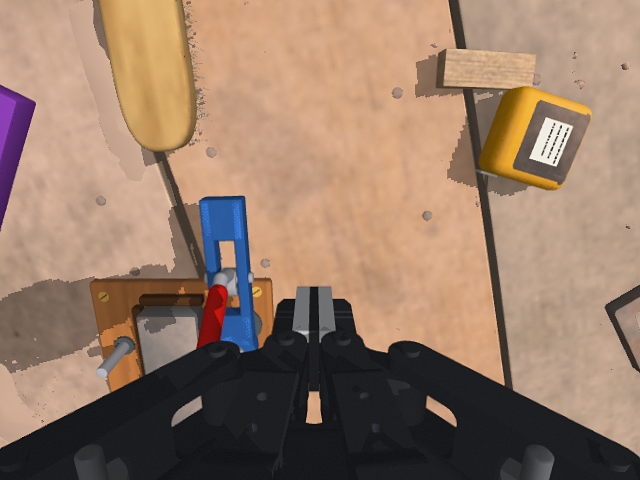

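The wrist view shows the strap from (222,200) to about (235,350), with the lever raised and leaning towards the post. The brush end is at (160,150), clear of the strap. The shut fingers stand on the strap's free side.

```bash
sed -i 's/post=np.array.*/post=np.array([.558,.102])/' h.py
python3 - <<'E'
from h import *
xy=strap_tcp(77.6,.108,.050); print(xy); print(go([*xy,.12],-12.4))
E
```

```text
[0.63002503 0.19674384]
(array([-0. ,  0.1, -2.2]), array([-0.0146, -0.0072,  0.1302]))
```

{"op": "move_arm", "data": {"series": [[[0,0,-2.2],[-0.01,-0.007,0.06],1],[[0,0,-2.2],[-0.01,-0.007,0.11],1],[[0,0,-2.2],[-0.014,-0.007,0.13],1],[[0,0,-2.2],[-0.014,-0.007,0.13],1]]}}

```text
clock: 2.15
tcp_pos: [0.63, 0.1962, 0.1196]
ee_rot: [0.0, 0.994, -0.107, -0.002]
contact_force: [-0.1, 0.1, 0.9]
grip_width: 0.003
```

Run:
```python
from h import *
s=r.read_state()
for th,de in [(77.6,.042),(77.6,.034),(77.6,.029)]+[(77.6+4.5*k,.029) for k in range(1,10)]:
    xy=strap_tcp(th,.108,de); a,b=go([*xy,.1196],th-90,s); print(th,a[2],b.round(3))
```

```text
77.6 0.1 [-0.008 -0.001  0.   ]
77.6 0.1 [-0.016 -0.001  0.   ]
77.6 0.1 [-0.021 -0.001  0.   ]
82.1 -4.4 [-0.03  -0.002  0.   ]
86.6 -8.9 [-0.038 -0.004  0.   ]
91.1 -13.4 [-0.047 -0.004  0.   ]
95.6 -17.9 [-0.056 -0.004  0.   ]
100.1 -22.4 [-0.065 -0.004  0.   ]
104.6 -26.9 [-0.073 -0.002  0.   ]
109.1 -31.4 [-0.082  0.     0.   ]
113.6 -35.9 [-0.09   0.003  0.   ]
118.1 -40.4 [-0.098  0.006  0.   ]
```

{"op": "move_arm", "data": {"series": [[[0,0,0],[-0.008,-0.001,0],1],[[0,0,0],[-0.016,-0.001,0],1],[[0,0,0],[-0.021,-0.001,0],1],[[0,0,-4.4],[-0.03,-0.002,0],1],[[0,0,-8.9],[-0.038,-0.004,0],1],[[0,0,-13.4],[-0.047,-0.004,0],1],[[0,0,-17.9],[-0.056,-0.004,0],1],[[0,0,-22.4],[-0.065,-0.004,0],1],[[0,0,-26.9],[-0.073,-0.002,0],1],[[0,0,-31.4],[-0.082,0,0],1],[[0,0,-35.9],[-0.09,0.003,0],1],[[0,0,-40.4],[-0.098,0.006,0],1]]}}

```text
clock: 3.65
tcp_pos: [0.5361, 0.2112, 0.1223]
ee_rot: [-0.001, 0.97, 0.243, 0.003]
contact_force: [2.7, 0.7, -0.3]
grip_width: 0.001
```

Run:
```python
from h import *
s=r.read_state(); print(s['contact_force'],s['clock'])
p,d=r.grab_frame('top'); cv2.imwrite('pics/t2.png',cv2.resize(p[170:340,200:440],None,fx=3,fy=3))
for th,de in [(118.1+4.5*k,.029) for k in range(1,11)]:
    xy=strap_tcp(th,.108,de); a,b=go([*xy,.1196],th-90,s); print(th,a[2],b.round(3))
```

```text
[ 2.74306308  0.68873381 -0.31065398] 3.65
122.6 -4.5 [-0.012 -0.003  0.003]
127.1 -9.0 [-0.02  -0.005  0.003]
131.6 -13.5 [-0.029 -0.005  0.003]
136.1 -18.0 [-0.038 -0.005  0.002]
140.6 -22.5 [-0.047 -0.004  0.002]
145.1 -27.0 [-0.055 -0.003  0.002]
149.6 -31.5 [-0.064 -0.001  0.002]
154.1 -36.0 [-0.072  0.002  0.002]
158.6 -40.5 [-0.08   0.006  0.002]
163.1 -45.0 [-0.088  0.01   0.002]
```

View pics/t2.png

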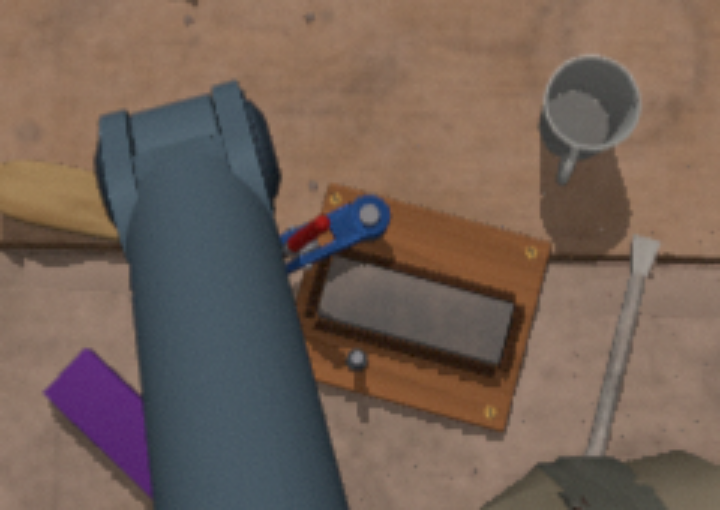

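The strap has swung to about 118° and everything else is undisturbed (pin at (357,358), cup at (590,100)). I'll carry on along the arc.

{"op": "move_arm", "data": {"series": [[[0,0,-4.5],[-0.009,-0.001,0],1],[[0,0,-9],[-0.017,-0.002,0],1],[[0,0,-13.5],[-0.026,-0.002,0],1],[[0,0,-18],[-0.035,-0.002,0],1],[[0,0,-22.5],[-0.044,-0.001,0],1],[[0,0,-27],[-0.052,0,0],1],[[0,0,-31.5],[-0.061,0.002,0],1],[[0,0,-36],[-0.069,0.005,0],1],[[0,0,-38],[-0.073,0.007,0],1],[[0,0,-38],[-0.073,0.007,0],1]]}}

```text
clock: 4.95
tcp_pos: [0.4741, 0.17, 0.1215]
ee_rot: [-0.0, 0.839, 0.544, 0.001]
contact_force: [-1.5, 2.1, 2.3]
grip_width: 0.0
```

```bash
cat > look.py <<'E'
from h import *
import sys
s=r.read_state(); print(s['contact_force'],s['clock'],s['tcp_pos'])
p,d=r.grab_frame('top'); cv2.imwrite(f'pics/{sys.argv[1]}.png',cv2.resize(p[170:340,200:440],None,fx=3,fy=3))
W=cloud('top',d); h,sa,v=cv2.split(cv2.cvtColor(p,cv2.COLOR_BGR2HSV))
P=W[(h>100)&(h<120)&(sa>150)&(v>60)&(abs(W[...,2]-.058)<.006)&(W[...,1]<.3)]
if len(P)>20: print(len(P),cv2.minAreaRect((P[:,:2]*1000).astype(np.float32)))
R=W[((h<6)|(h>174))&(sa>150)&(v>80)&(W[...,2]>.05)&(W[...,2]<.2)&(abs(W[...,1]-.13)<.1)&(abs(W[...,0]-.5)<.1)]
if len(R): print('red',len(R),R.min(0),R.max(0),np.median(R,0))
w=s['tcp_pos'][:2]-post; print('tcp polar about post',np.hypot(*w),np.degrees(np.arctan2(w[1],w[0])))
E
python3 look.py t3
```

```text
[-1.4534514   2.11334218  2.32773964] 4.95 [0.47405443 0.17003855 0.12152566]
180 ((537.7791748046875, 112.06526184082031), (29.716392517089844, 73.88304138183594), 64.75627899169922)
red 20 [0.51765762 0.1134805  0.12787011] [0.52651424 0.12232793 0.13487288] [0.52188865 0.11788098 0.13027138]
tcp polar about post 0.10805601958557762 140.97495707684868
```

{"op": "move_arm", "data": {"series": [[[0,0,-2.5],[-0.005,0,0],1],[[0,0,-5],[-0.01,0,0],1],[[0,0,-7.5],[-0.014,0.001,0],1],[[0,0,-9],[-0.017,0.001,0],1],[[0,0,-9],[-0.017,0.001,0],1]]}}

```text
clock: 5.62
tcp_pos: [0.4675, 0.1552, 0.1208]
ee_rot: [-0.001, 0.794, 0.608, 0.001]
contact_force: [-0.6, 4.2, -0.2]
grip_width: -0.0
```

```bash
python3 look.py t4
```

```text
[-0.55090726  4.17024354 -0.19401591] 5.625 [0.46747234 0.15517195 0.12077436]
121 ((547.2778930664062, 105.31581115722656), (29.144920349121094, 50.67743682861328), 75.27255249023438)
tcp polar about post 0.10498816357167838 149.57190397875
```

{"op": "move_arm", "data": {"series": [[[0,0,-1],[-0.003,0,0],1],[[0,0,-1.5],[-0.006,0,0],1],[[0,0,-1.5],[-0.006,0,0],1]]}}

```text
clock: 6.05
tcp_pos: [0.4672, 0.154, 0.1216]
ee_rot: [-0.002, 0.785, 0.62, 0.004]
contact_force: [0.7, 12.1, -2.5]
grip_width: 0.003
```

Force went to 12 N with almost no motion, so the strap is at its stop. I'll back off and check.

{"op": "move_arm", "data": {"series": [[[0,0,0],[0.01,0,0],1],[[0,0,0],[0.035,0,0],1],[[0,0,0],[0.045,0,-0.05],1],[[0,0,0],[0.05,-0.04,-0.1],1],[[0,0,0],[0.05,-0.08,-0.12],1],[[0,0,0],[0.05,-0.12,-0.12],1],[[0,0,0],[0.05,-0.12,-0.12],1]]}}

```text
clock: 6.92
tcp_pos: [0.3587, 0.2237, 0.2402]
ee_rot: [0.0, 0.785, 0.62, -0.001]
contact_force: [0.4, -0.7, 0.5]
grip_width: 0.001
```

```bash
python3 look.py t5
python3 - <<'E'
from h import *
s=r.read_state(); p,d=r.grab_frame('wrist'); cv2.imwrite('pics/w5.png',p)
q=s['ee_rot']; A=Ro.from_quat([q[1],q[2],q[3],q[0]]); M=np.array(r.camera_info('wrist')['tool_from_camera'])
W=A.apply((cloud('wrist',d).reshape(-1,3)@M[:3,:3].T+M[:3,3])).reshape(480,640,3)+s['tcp_pos']
h,sa,v=cv2.split(cv2.cvtColor(p,cv2.COLOR_BGR2HSV))
P=W[(h>100)&(h<120)&(sa>150)&(v>60)&(abs(W[...,2]-.058)<.005)]
if len(P)>9: print(len(P),cv2.minAreaRect((P[:,:2]*1000).astype(np.float32)))
R=W[((h<6)|(h>174))&(sa>150)&(v>60)&(W[...,2]>.06)&(W[...,2]<.2)]
if len(R): print(len(R),R.min(0),R.max(0),np.median(R,0))
E
```

```text
[ 0.42377857 -0.67494612  0.47152117] 6.925 [0.35873844 0.22373392 0.24022839]
409 ((508.3427734375, 115.33428955078125), (29.011276245117188, 132.61097717285156), 75.42288208007812)
red 21 [0.51550411 0.1068964  0.12756251] [0.52461874 0.1178418  0.13330163] [0.51980164 0.11337818 0.13065983]
tcp polar about post 0.23350442600110807 148.57818860804366
```

View pics/t5.png

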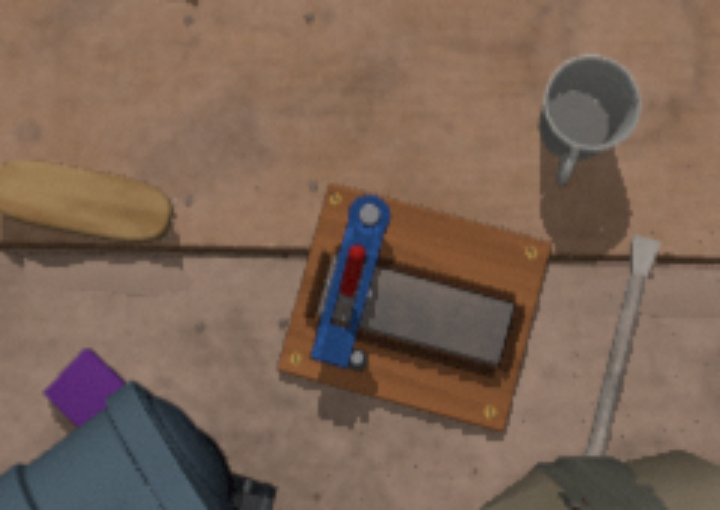

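The strap lies across the stone against the pin (strap end at (330,352), pin at (357,358)), the lever is still up, and the bystanders have not moved. Next is the lever.

```bash
cat > lev.py <<'E'
from h import *
post=np.array([.558,.1024]); u=np.array([-np.cos(np.radians(14.6)),np.sin(np.radians(14.6))])
def lev(phi,s,back=0,up=0,t=.0726):
    f=np.radians(phi); X=s*np.cos(f)-.0265*np.sin(f)-.011-back; Z=.0514+s*np.sin(f)+.0265*np.cos(f)+up
    return [*(post+(.06-X)*u),Z+t]
E
python3 - <<'E'
from lev import *
print(r.tip_extent); s=r.read_state()
print(lev(65,.065,.035),go(lev(65,.065,.035),75.4,s))
E
```

```text
0.0726
[np.float64(0.45876435736133014), np.float64(0.12824894875214837), np.float64(0.19410939009351078)] (array([0. , 0.1, 1. ]), array([-0.0695,  0.1169,  0.0466]))
```

{"op": "move_arm", "data": {"series": [[[0,0,1],[-0.035,0.04,0],1],[[0,0,1],[-0.07,0.08,0],1],[[0,0,1],[-0.0695,0.117,0.02],1],[[0,0,1],[-0.0695,0.117,0.047],1],[[0,0,1],[-0.0695,0.117,0.047],1]]}}

```text
clock: 7.65
tcp_pos: [0.4581, 0.1271, 0.1914]
ee_rot: [-0.0, 0.792, 0.61, -0.003]
contact_force: [-0.8, 0.6, -0.6]
grip_width: 0.002
```

Run:
```python
from lev import *
s=r.read_state(); print(s['tcp_pos'],s['contact_force'])
for phi,b in [(65,.025),(65,.015),(65,.007),(65,0),(62,0),(58,0),(54,0),(50,0),(46,0),(42,0),(38,0)]:
    a,t=go(lev(phi,.065,b),75.4,s); print(phi,b,a[2],t.round(3))
p,d=r.grab_frame('wrist'); cv2.imwrite('pics/w6.png',p)
```

```text
[0.45806284 0.12714404 0.19141059] [-0.84166813  0.57565962 -0.60099756]
65 0.025 -0.2 [ 0.001  0.01  -0.003]
65 0.015 -0.2 [ 0.001  0.02  -0.003]
65 0.007 -0.2 [ 0.001  0.028 -0.003]
65 0 -0.2 [ 0.001  0.035 -0.003]
62 0 -0.2 [ 0.001  0.039 -0.003]
58 0 -0.2 [ 0.001  0.044 -0.002]
54 0 -0.2 [ 0.001  0.049 -0.001]
50 0 -0.2 [0.001 0.053 0.   ]
46 0 -0.2 [0.001 0.058 0.002]
42 0 -0.2 [0.001 0.062 0.004]
38 0 -0.2 [0.002 0.067 0.006]
```

View pics/w6.png

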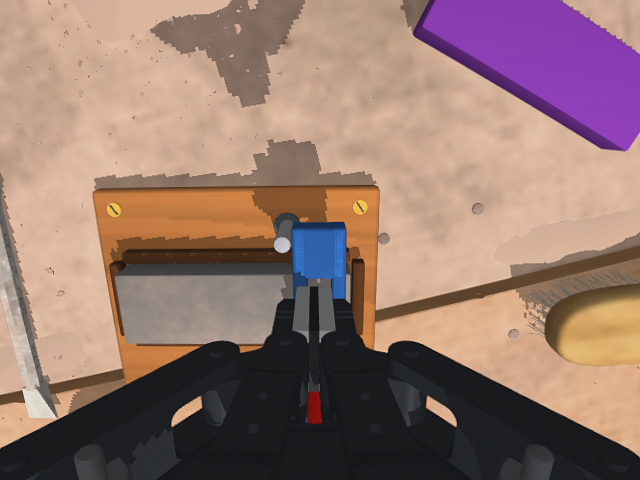

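The wrist view shows the fingers centred over the strap (320,290), with the red lever straight ahead at (315,405). I'll push along the lever's arc.

{"op": "move_arm", "data": {"series": [[[0,0,0],[0,0.01,0],1],[[0,0,0],[0,0.02,0],1],[[0,0,0],[0,0.027,0],1],[[0,0,0],[0,0.034,0],1],[[0,0,0],[0,0.038,0],1],[[0,0,0],[0,0.043,0.001],1],[[0,0,0],[0,0.048,0.002],1],[[0,0,0],[0,0.052,0.003],1],[[0,0,0],[0,0.057,0.005],1],[[0,0,0],[0,0.057,0.005],1]]}}

```text
clock: 8.95
tcp_pos: [0.5143, 0.1152, 0.1887]
ee_rot: [0.0, 0.791, 0.612, 0.0]
contact_force: [-0.6, -0.8, 0.0]
grip_width: 0.002
```

Run:
```python
from lev import *
s=r.read_state(); print(s['tcp_pos'],s['contact_force'])
print(go(lev(46,.065),75.4,s)[1])
for phi in range(42,-1,-4):
    print(phi,(go(lev(phi,.065),75.4,s)[1]-go(lev(46,.065),75.4,s)[1]).round(3))
```

```text
[0.51430421 0.11522468 0.18874684] [-0.58336226 -0.8226033   0.04807492]
[-0.0014  0.0006 -0.0004]
42 [0.    0.005 0.002]
38 [0.    0.009 0.004]
34 [0.    0.013 0.007]
30 [0.    0.017 0.01 ]
26 [0.    0.021 0.013]
22 [0.    0.024 0.016]
18 [0.    0.028 0.02 ]
14 [0.    0.031 0.024]
10 [0.    0.033 0.028]
6 [0.    0.036 0.032]
2 [0.    0.038 0.036]
```

Run:
```python
from h import *
p,d=r.grab_frame('side'); cv2.imwrite('pics/s7.png',cv2.resize(p[170:330,230:430],None,fx=3.5,fy=3.5))
```

```text
(no output)
```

View pics/s7.png

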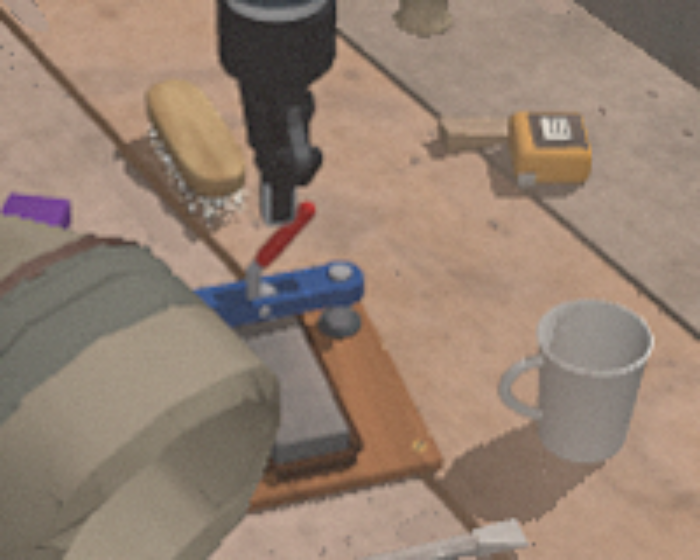

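The side view shows the fingertip at (280,215) touching the upper face of the red lever, which is now lower (tip at (308,208)). I'll continue.

{"op": "move_arm", "data": {"series": [[[0,0,0],[0,0.005,0.002],1],[[0,0,0],[0,0.009,0.004],1],[[0,0,0],[0,0.013,0.007],1],[[0,0,0],[0,0.017,0.01],1],[[0,0,0],[0,0.021,0.013],1],[[0,0,0],[0,0.024,0.016],1],[[0,0,0],[0,0.028,0.02],1],[[0,0,0],[0,0.031,0.024],1],[[0,0,0],[0,0.033,0.028],1],[[0,0,0],[0,0.036,0.032],1],[[0,0,0],[0,0.036,0.032],1]]}}

```text
clock: 10.38
tcp_pos: [0.5494, 0.1063, 0.1569]
ee_rot: [0.0, 0.791, 0.612, 0.001]
contact_force: [0.8, -0.1, 2.6]
grip_width: 0.005
```

{"op": "move_arm", "data": {"series": [[[0,0,0],[0,0.002,0.002],1],[[0,0,0],[0,0.002,0.004],1],[[0,0,0],[0,0.002,0.006],1],[[0,0,0],[0,0.002,0.006],1]]}}

```text
clock: 10.88
tcp_pos: [0.5518, 0.1057, 0.1514]
ee_rot: [0.001, 0.791, 0.612, 0.001]
contact_force: [3.0, -1.8, 4.0]
grip_width: 0.002
```

{"op": "move_arm", "data": {"series": [[[0,0,0],[0,0,0.002],1],[[0,0,0],[0,0,0.004],1],[[0,0,0],[0,0,0.004],1]]}}

```text
clock: 11.25
tcp_pos: [0.5524, 0.1056, 0.15]
ee_rot: [0.001, 0.791, 0.612, 0.002]
contact_force: [-1.5, -1.2, 17.4]
grip_width: 0.002
```

Tip height is 0.077 m with 17 N, so the lever is on its hard stop. I'll retreat straight up and check.

{"op": "move_arm", "data": {"series": [[[0,0,0],[0,0,-0.02],1],[[0,0,0],[0,0,-0.06],1],[[0,0,0],[0,0,-0.12],1],[[0,0,0],[0.04,-0.05,-0.14],1],[[0,0,0],[0.08,-0.1,-0.14],1],[[0,0,0],[0.12,-0.15,-0.14],1],[[0,0,0],[0.15,-0.2,-0.14],1],[[0,0,0],[0.15,-0.2,-0.14],1]]}}

```text
clock: 12.25
tcp_pos: [0.3882, 0.3053, 0.2849]
ee_rot: [-0.001, 0.787, 0.617, -0.003]
contact_force: [0.5, 0.1, -0.8]
grip_width: 0.001
```

```bash
python3 look.py t8
python3 - <<'E'
from h import *
a=cv2.imread('pics/t8.png')[:,100:500]
p,d=r.grab_frame('side'); b=cv2.resize(p[200:330,280:382],(400,510)); cv2.imwrite('pics/f8.png',np.hstack([a,b]))
E
```

```text
[ 0.52963026  0.08461065 -0.80238195] 12.25 [0.38816402 0.3052713  0.28491684]
364 ((506.18170166015625, 115.33155822753906), (29.139049530029297, 128.9849395751953), 76.02220153808594)
red 113 [0.52441349 0.09297752 0.07090471] [0.57815258 0.11533674 0.0818535 ] [0.55193257 0.10442119 0.0766785 ]
tcp polar about post 0.2648839033149332 129.87922293538318
```

View pics/f8.png

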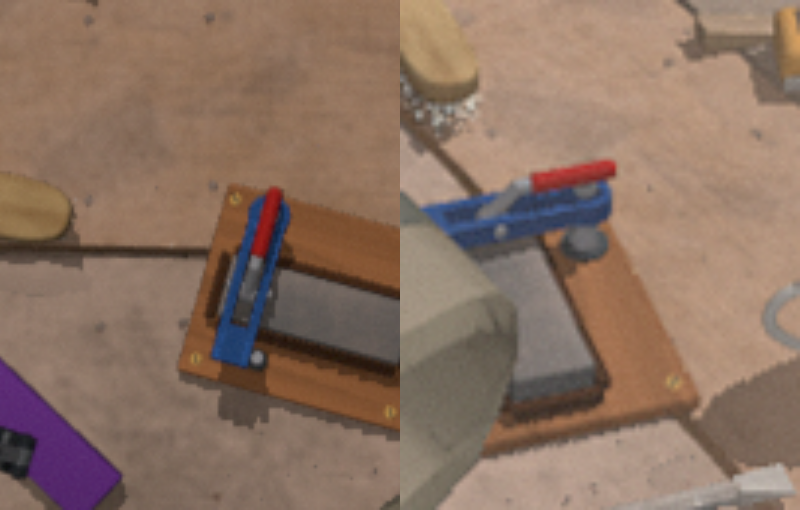

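The lever lies level along the strap and overhangs the post (top view (275,190) to (262,250)). The strap is against the pin and the stone is in its bed. I'll hand in.

```bash
python3 -c "
from h import *
print(r.close_job())"
```

```text
the job is handed in; nothing more can be done
None
```

The stone is clamped and the job was handed in at about 12.3 s on the robot's clock; no verdict came back.

- **Strap:** I pushed it round with the outside of the shut fingers until it stopped against the pin. At the stop the force was about 12 N with almost no further motion. The top view shows it across the stone against the pin.
- **Lever:** It stayed up until the strap was across. I then pushed it down along its arc until it met its hard stop at about 17 N, the highest force I read (forces were read only at the end of each move).
- **Last checks:** With the arm clear, the red handle measured about 77 mm above the bench, against the 78 mm expected for fully down. It lies level over the post in both views, and the stone is in its bed.
- **Bystanders:** The brush, cup and chisel showed no sign of having been moved. I judged this by eye and did not measure it. The last close-ups caught only part of each; the last full view of the cup was the side view taken partway through the lever push.

No check failed or disagreed.

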